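Line up a dropper bottle on the labelling station and lock it

ROBOT

A 6-joint arm with a two-finger parallel gripper is mounted at the origin on the work surface. World frame = base frame: x ahead of the robot, y to its left, z up, the work surface at z = 0. Lengths are in m, angles in rad, forces in N, time in s.
With the tool pointing down it reaches from about 0.375 to 0.9 m from the base axis. Payload 3.1 kg.
Tool frame: the origin (TCP) lies between the finger pads; the fingertips stand 11 mm ahead of it and the grasp point (between the pads) lies 8 mm behind it; z points along the fingers, y is the direction in which the jaws open and shut (so a half turn about z gives the same grasp; the last joint's range is limited). The gripper opens to 85 mm and grips with 20 to 120 N. Pads are 22 mm wide; open, the fingers measure 114 mm over their backs; the gripper's body (76 mm by 85 mm) begins 54 mm behind the grasp point. The pads swing forward as they close: fully open they stand 13 mm farther back than shut.
Start: joints at [-1.361, 0.527, 1.433, -0, 1.181, -0.178], TCP at [0.237, -0.578, 0.242] pointing down, gripper open.
Joint ranges: [-3.08, 3.08], [-0.75, 2.2], [0.22, 2.44], [-1.43, 4.57], [0, 2.65], [-2.85, 2.85]. Speed limits (rad/s): [2.79, 2.79, 3.14, 3.14, 3.14, 3.14].

INTERFACE

Orientations are given as a unit quaternion [x, y, z, w].
In Python, from station import manip gives the robot as it stands. The module is installed in compiled form; this text tells all that it offers.
- The arm moves only by the tool arm_command, never from a script. Its argument "rows" is a list of rows, each a list of 3 entries, a list of its own where there are three numbers: the shift along the world's x, y, z in mm, then the turn about the world's z in rad, then the closure, from -1 (fully open) to 1 (shut), so that 0 is half open. A call has 1 to 12 rows; each row shifts and turns the commanded pose from where the row before left it; what a row does not reach is not made up. A row lasts 1/8 s, in which the tool goes at most 62.5 mm and 10.7 degrees, less where a joint would pass 70% of its speed; a pose out of reach is approached as far as the arm can. A call with a gripper value outside its range is refused whole. The fingers move at their own pace and stop on an object; "squeeze" is the grip in N (left out, the last holds). Time passes only in rows, so rows that do not move let the fingers close. It gives the time, the measured TCP pose, the force and the opening at its end, in the units of the state.
- manip.sense(): the state, without advancing time (a new reading comes with each control period).
- manip.snapshot(name): name is "scene" or "top" or "wrist"; returns the picture (400x640x3 uint8, blue, green, red); there is no depth.
- manip.get_calibration(name): a dict with "fovy" (degrees; the focal length in pixels is half the picture's height over the tangent of half this angle, whatever the lens; pixels are square), "cx", "cy" (the principal point, pixels), "k1" (the pictures are not rectified: a ray, as slopes to the right and down, at radius r is drawn at 1 + k1 r^2 times it, then the intrinsics apply), "R" (3x3) and "t" (3): a world point X has camera coordinates R X + t. Camera axes: x right, y down, z forward; pixel columns grow to the right and rows downward; lengths in m; the calibration is good to about 2 mm. A picture is of the moment at which its call begins: read the wrist's pose just before it. get_calibration takes no time and is no camera call; for the wrist camera it gives the pose at the moment of the call.
- manip.sign_off(): hands the job in, once; it reports no verdict.
The state is a dict: "t": time; "q": joint angles; "qd": joint speeds; "tau": joint torques, N m; "tcp_pos": TCP position; "tool_rot": TCP orientation; "force": force on the tool from outside, world axes, zero at the start; "ft_torque": the same for the moment, N m; "finger_gap": opening from 0.0 (shut) to 1.0 (fully open).
Only numpy, scipy, OpenCV 4.12 (cv2) and the standard library are available. Lean on these libraries where they do the work, as an engineer would, in place of code of your own. Each camera call takes 0.05 s, during which the arm holds its last target.

TASK

Get the bottle on the sloped labelling station ready for its label: turn it by its black screw collar until the black tab on its turntable points straight at the steel index finger. Then push the lock lever beside it over, away from the robot, all the way to its stop, so that tab and finger are still lined up, and let go of everything. Do not shift the index finger, and leave the two loose bottles and the loose paper roll alone.

Things in the scene. Friction and masses are not known exactly. Their poses are not given: they have to be found in the camera images.
- station: labelling station, fixed. White base plate 210 (x) x 420 (y) x 12 mm, origin at the centre of its underside, x away from the robot. In its middle an aluminium deck 165 x 160 mm slopes 27 deg (0.47 rad) down towards the robot. The turning axis stands square to the deck, leaning to the station's -x, and meets the deck's top at (15, 0, 72) mm
- cap (a point): centre of the bottle's round black collar, where to grip: 27 mm across, 18 mm high, on the turning axis 97 mm above the deck. z = turning axis, outwards; x points to the tab's side. An 18 mm bulb ends 36 mm beyond; the amber glass is 38 mm wide from 23 mm below. Bottle and turntable turn as one, cannot be lifted out and stay where left; friction 0.06 N m
- tab_point (a point): tip of the black tab, 10 mm wide and 12 mm high, that sticks out of the aluminium turntable (a disc 104 mm across under the bottle) on one side; 65 mm from the axis, 14 mm above the deck. Turns with the bottle
- index_point (a point): inner tip of the dark steel index finger (8 mm wide bar with a round 14 mm stud 24 mm high at its outer end) that stands on the deck on the uphill side; 67 mm from the axis, 14 mm above the deck. Stiff: it must stay where it is. Lined up, the tab's tip is 2 mm from this point
- turntable (a joint): angle of bottle and tab about the axis, rad, counter-clockwise seen from the cap's end; 0 = tab straight uphill (station's +x side), 2 pi the same. Free to turn from -2 to 8.3, so the finger can be reached by turning either way
- index (a joint): angle of the index finger about the same axis, rad, same zero and sense as the turntable
- lever (a joint): lock lever angle, rad: 0 = leaning 0.7 rad from vertical towards the robot, 1.4 = against its stop, leaning 0.7 rad away from the robot (station's +x). Stays where left; about 1.5 N at the grip moves it
- lever_grip (a point): centre of the lever's black cross bar, 17 mm thick and 49 mm long along the station's y, 66 mm from the pivot; a 10 mm steel rod joins it to the pivot. It swings in the station's x-z plane
- lever_pivot (a point): pivot of the lock lever, 48 mm above the table, between two cheeks 46 mm high above the plate, 40 mm wide over all; x points away from the robot, as the station's
- bottle_a: loose amber dropper bottle standing on the table, 38 mm across, 117 mm high; origin at the centre of its foot. Leave alone
- bottle_b: another loose bottle of the same kind. Leave alone
- spare_roll: loose paper label roll lying flat, 70 mm across, 30 mm high; origin at the centre of its underside. Leave alone
- roll_spindle: spindle with a white paper roll 60 mm across, fixed on the plate, top 83 mm above the table; origin under its foot. It stands 155 mm to one side of the station's middle and the lever 155 mm to the other; which is which varies

How it is judged:
By the outcome, as a careful person would: the job done as asked, in the order asked, and still so for the second after the job is handed in, with the robot touching nothing.
It also fails if it takes over 64 s, if anything falls off the work surface, if the arm or the gripper's body presses on something with over 40 N, if the wrist force passes 120 N, or if a joint passes its speed limit or range.

## Working session

There is one attempt and no reset: what is moved stays moved. The work goes in short steps, Python scripts to look and compute and a tool call to move; the robot and the scene stay as the last step left them, time stands still between calls to the robot, and variables do not carry over. Pictures are saved under pics/ and viewed, and the job is handed in when it is done.

Besides the shell and the picture viewer there is one more tool, called after ">>>" as name(argument=value, ...) on one line, values as JSON. arm_command: Moves the arm, as the interface text tells. Its arguments: {"type":"object","properties":{"rows":{"type":"array","items":{"type":"array"}},"squeeze":{"type":"number"}},"required":["rows"]}

```bash
ls; mkdir -p pics; python3 - <<'E'
from station import manip
import cv2
print(manip.sense())
for n in("scene","top","wrist"):
    c=manip.get_calibration(n);print(n,c)
    cv2.imwrite(f"pics/{n}0.png",manip.snapshot(n))
E
```

```text
pics
{'t': 0.0, 'q': array([-1.36046882e+00,  5.28472844e-01,  1.43393225e+00, -3.42834994e-06,
        1.18142933e+00, -1.78508337e-01]), 'qd': array([ 0.00084413,  0.00021027, -0.00210502,  0.0009336 , -0.00087828,
       -0.00013249]), 'tau': array([ 5.47393993e-04, -4.42347836e+01, -1.78028637e+01, -2.53345561e-04,
        8.48165917e-03, -2.72438336e-05]), 'tcp_pos': array([ 0.23681407, -0.57762285,  0.24131999]), 'tool_rot': array([ 9.81159549e-01,  1.93195972e-01, -1.94169360e-05, -1.12071407e-03]), 'force': array([-0.55054691,  0.12531139, -0.53867816]), 'ft_torque': array([-0.01821311, -0.04416568,  0.03149496]), 'finger_gap': 1.001588250490769}
scene {'fovy': 56.570370922128305, 'cx': 321.7548988869293, 'cy': 196.62859655758555, 'k1': 0.019317291661887098, 'R': array([[-0.84593658,  0.53327977,  0.00199805],
       [ 0.38217098,  0.60883876, -0.69516955],
       [-0.37193635, -0.58730576, -0.71884303]]), 't': array([ 0.47603814, -0.12659695,  1.26266524])}
top {'fovy': 44.529329175508494, 'cx': 319.87596032159735, 'cy': 204.6652405367545, 'k1': -0.05536496908460809, 'R': array([[ 3.13397328e-04, -9.99993977e-01,  3.45642427e-03],
       [-9.82488442e-01, -9.51919792e-04, -1.86321110e-01],
       [ 1.86323278e-01, -3.33750436e-03, -9.82482823e-01]]), 't': array([-0.00677406,  0.57156757,  1.56206675])}
wrist {'fovy': 71.14222604211646, 'cx': 319.708987996239, 'cy': 195.71540724767723, 'k1': -0.029363587898560844, 'R': array([[ 0.37967256, -0.92511801, -0.00232753],
       [-0.88462325, -0.36378727,  0.29171994],
       [-0.27072209, -0.10869907, -0.95650095]]), 't': array([-0.62245554, -0.03847062,  0.3820109 ])}
```

View pics/scene0.png

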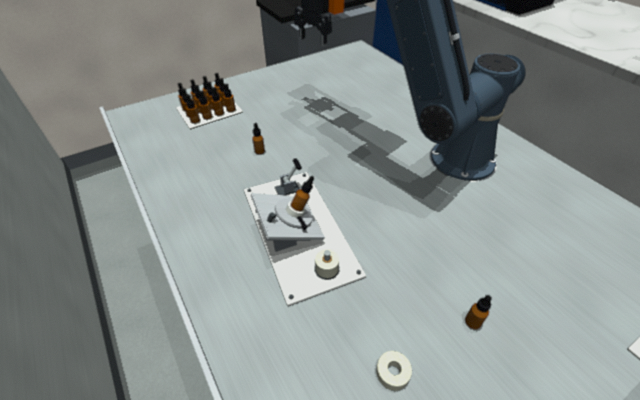

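View pics/top0.png

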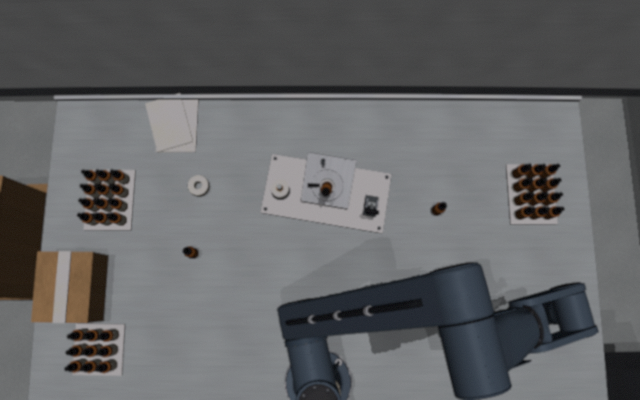

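View pics/wrist0.png

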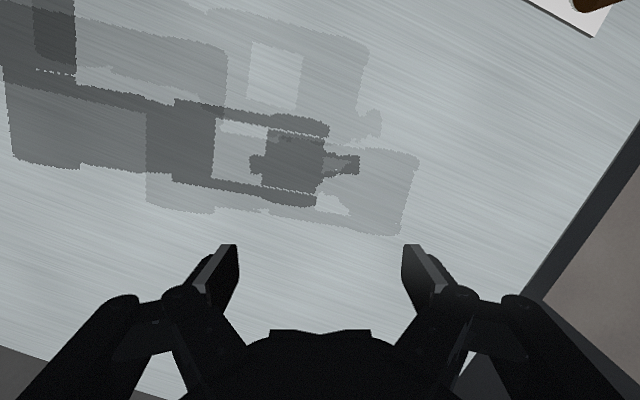

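```bash
cat > h.py <<'E'
import numpy as np, cv2
from scipy.optimize import least_squares
def K(c):
    f=200/np.tan(np.radians(c["fovy"])/2); return f
def proj(c,X):
    X=np.atleast_2d(X); P=X@np.array(c["R"]).T+c["t"]; s=P[:,:2]/P[:,2:]
    r2=(s**2).sum(1,keepdims=True); s=s*(1+c["k1"]*r2)
    return s*K(c)+[c["cx"],c["cy"]]
def ray(c,uv):
    d=(np.array(uv,float)-[c["cx"],c["cy"]])/K(c); s=d.copy()
    for _ in range(20): s=d/(1+c["k1"]*(s@s))
    R=np.array(c["R"]); return -R.T@c["t"], R.T@np.r_[s,1]
def atz(c,uv,z):
    o,d=ray(c,uv); return o+d*(z-o[2])/d[2]
S=0.47
def st2w(p,yaw,pts):  # station frame -> world
    pts=np.atleast_2d(pts); c,s=np.cos(yaw),np.sin(yaw)
    return pts@np.array([[c,-s,0],[s,c,0],[0,0,1]]).T+[p[0],p[1],0]
ax=np.array([-np.sin(S),0,np.cos(S)]); up=np.array([np.cos(S),0,np.sin(S)]); A0=np.array([.015,0,.072])
def circ(r,h,a): # a ccw from the cap, 0 uphill
    return A0+ax*h+r*(np.cos(a)*up+np.sin(a)*np.array([0,1,0]))
cap=A0+ax*.097
def crop(n,img,x0,y0,x1,y1,s):
    cv2.imwrite(n,cv2.resize(img[y0:y1,x0:x1],None,fx=s,fy=s,interpolation=cv2.INTER_CUBIC))
E
python3 - <<'E'
from h import *
crop("pics/t1.png",cv2.imread("pics/top0.png"),250,140,410,245,5)
crop("pics/s1.png",cv2.imread("pics/scene0.png"),230,145,380,310,3.6)
E
```

```text
(no output)
```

View pics/t1.png

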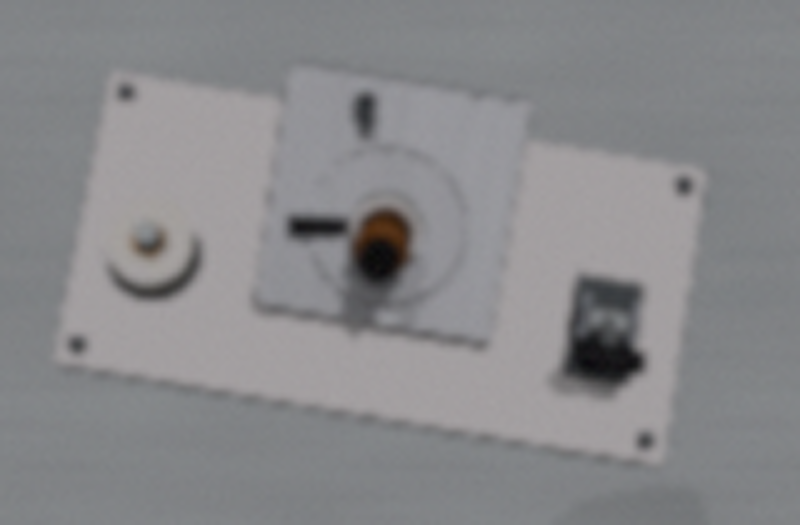

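View pics/s1.png

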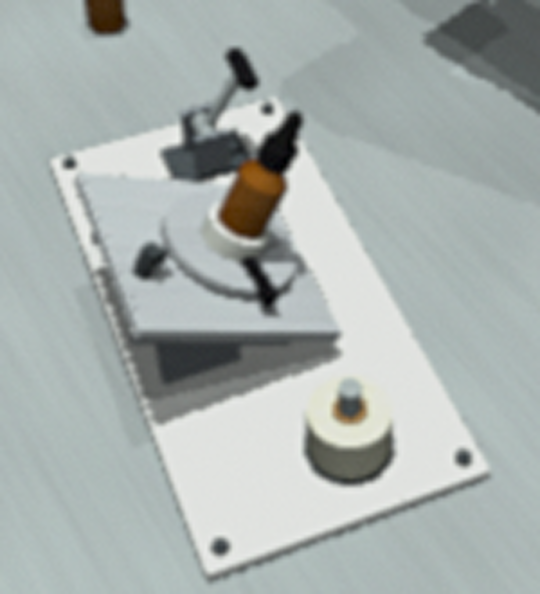

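```bash
cat > fit.py <<'E'
from h import *
from station import manip
ct,cs=manip.get_calibration("top"),manip.get_calibration("scene")
T=np.array([(112,72),(706,168),(662,464),(55,362)])/5+[250,140]-.4
Sx=np.array([(208,577),(52,160),(278,95),(490,473)])/3.6+[230,145]-.4
P=np.array([(.105,.21,.012),(.105,-.21,.012),(-.105,-.21,.012),(-.105,.21,.012)])
for tag in("top","scene","both"):
    def f(v):
        W=st2w(v[:2],v[2],P);r=[]
        if tag!="scene": r.append(proj(ct,W)-T)
        if tag!="top": r.append(proj(cs,W)-Sx)
        return np.ravel(r)
    s=least_squares(f,[.65,0,-.15]);print(tag,s.x,np.round(s.fun,1))
v=s.x
W=lambda p:st2w(v[:2],v[2],p)
tabT=np.array((288,227))/5+[250,140]-.4; finT=np.array((367,137))/5+[250,140]-.4;studT=np.array((367,103))/5+[250,140]-.4
tabS=np.array((272,308))/3.6+[230,145]-.4; finS=np.array((165,250))/3.6+[230,145]-.4; 
for n,r,cT,uT,cS,uS in(("tab",.065,ct,tabT,cs,tabS),("fin",.067,ct,finT,cs,finS)):
  for c,u in((cT,uT),(cS,uS)):
    g=least_squares(lambda a:np.ravel(proj(c,W(circ(r,.014,a[0])))-u),[1.4 if n=="tab" else 0.1])
    print(n,g.x,g.fun)
print("cap",W(cap),"px",(proj(ct,W(cap))-[250,140]+.4)*5,(proj(cs,W(cap))-[230,145]+.4)*3.6)
for y in(-.155,):
  for a in(0,.7,1.4):
    b=a-.7;p=W([[np.sin(b)*.066,y,.048+.066*np.cos(b)]]);print("lever",a,p,(proj(ct,p)-[250,140]+.4)*5,(proj(cs,p)-[230,145]+.4)*3.6)
E
python3 fit.py
```

```text
top [ 0.62181174 -0.02814658 -0.16669647] [-0.6 -0.6  0.6 -0.1  0.7  0.4 -0.7  0.3]
scene [ 0.62225645 -0.02676778 -0.17380435] [-0.6  0.1 -0.7 -0.5  0.4  0.4  0.9 -0.3]
both [ 0.62210905 -0.02742833 -0.17095787] [-0.6 -0.9  0.4  0.   0.3  0.5 -0.9 -0.1 -0.4 -0.1 -0.9 -0.5  0.1  0.2
  0.9 -0.7]
tab [1.73485466] [-0.19541782  0.00332133]
tab [1.67386714] [-0.09540319 -1.49688415]
fin [0.35818126] [-0.30929489 -1.63758344]
fin [0.27458234] [-0.86837112  0.6768826 ]
cap [[ 0.59360082 -0.02250658  0.15848212]] px [[377.89033408 259.08204897]] [[278.02288142 153.72985975]]
lever 0 [[ 0.55384092 -0.17293529  0.09847958]] [[610.673571   339.70245191]] [[227.75898547  78.15687636]]
lever 0.7 [[ 0.59573947 -0.18016878  0.114     ]] [[623.29209685 270.92217625]] [[176.18850952  76.86474444]]
lever 1.4 [[ 0.63763802 -0.18740228  0.09847958]] [[630.37518168 212.79186008]] [[126.69037349 104.991555  ]]
```

>>> arm_command(rows=[[[0,0,60],0,-1],[[30,46,60],-0.05,-1],[[30,50,0],-0.05,-1],[[30,50,0],-0.05,-1],[[30,50,0],-0.05,-1],[[34,50,0],-0.05,-1],[[34,50,0],-0.05,-1],[[34,50,0],-0.05,-1],[[34,50,0],-0.05,-1],[[34,50,0],-0.05,-1],[[34,50,0],-0.05,-1],[[33,59,0],-0.06,-1]])

```text
t: 1.65
tcp_pos: [0.5854, -0.0368, 0.3481]
tool_rot: [0.996, -0.087, -0.0, 0.0]
force: [0.9, -0.2, 0.3]
finger_gap: 1.005
```

```bash
cat > snap.py <<'E'
import sys,pickle
from h import *
from station import manip
n,out=sys.argv[1:3]
s=manip.sense();c=manip.get_calibration(n);im=manip.snapshot(n)
cv2.imwrite(f"pics/{out}.png",im);pickle.dump((s,c),open(f"pics/{out}.pkl","wb"))
q=s["tool_rot"];print(round(s["t"],2),s["tcp_pos"].round(4),"yaw",round(2*np.arctan2(q[1],q[0]),3),s["force"].round(1),round(s["finger_gap"],3),s["q"].round(2))
if len(sys.argv)>3:
    x0,y0,x1,y1=map(int,sys.argv[3:7]);crop(f"pics/{out}c.png",im,x0,y0,x1,y1,float(sys.argv[7]))
E
python3 snap.py wrist w1
```

```text
1.65 [ 0.5854 -0.0368  0.3481] yaw -0.173 [ 0.9 -0.2  0.3] 1.005 [-0.25  0.37  1.39 -0.    1.38  1.49]
```

View pics/w1.png

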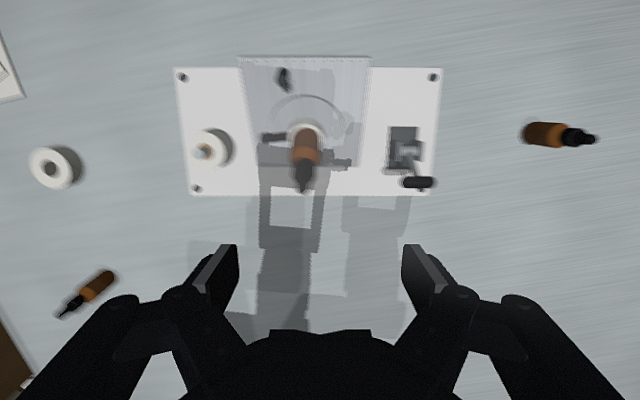

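>>> arm_command(rows=[[[0,0,0],0,-1],[[0,0,0],0,-1],[[0,0,0],0,-1]])

```text
t: 2.08
tcp_pos: [0.5839, -0.0399, 0.3484]
tool_rot: [0.996, -0.087, -0.0, 0.0]
force: [-0.4, 0.1, 0.4]
finger_gap: 1.002
```

```bash
python3 snap.py wrist w2 160 40 460 220 2.66
```

```text
2.08 [ 0.5839 -0.0399  0.3484] yaw -0.173 [-0.4  0.1  0.4] 1.002 [-0.26  0.37  1.4  -0.    1.38  1.49]
```

View pics/w2c.png

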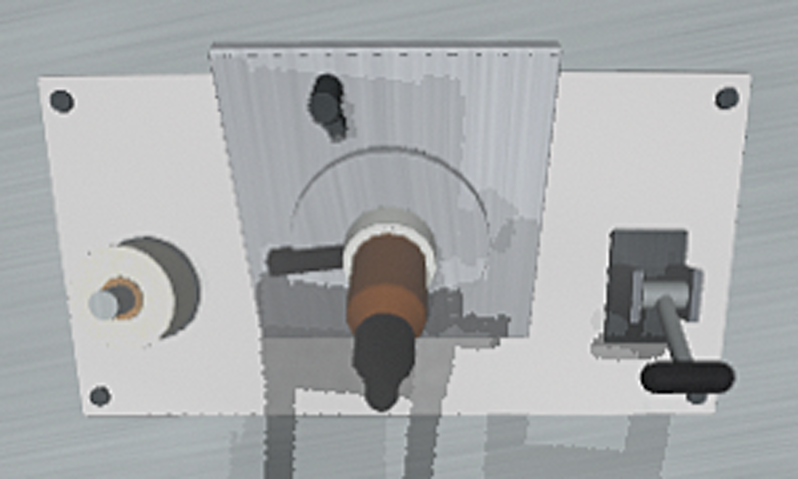

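```bash
cat > fit2.py <<'E'
from h import *
import pickle
from station import manip
ct,cs=manip.get_calibration("top"),manip.get_calibration("scene")
s,cw=pickle.load(open("pics/w2.pkl","rb"))
o=lambda p:np.array(p)/2.66+[160,40]-.3
P=np.array([(.105,.21,.012),(.105,-.21,.012),(-.105,-.21,.012),(-.105,.21,.012)])
T=np.array([(112,72),(706,168),(662,464),(55,362)])/5+[250,140]-.4
Sx=np.array([(208,577),(52,160),(278,95),(490,473)])/3.6+[230,145]-.4
Wp=o([(38,76),(751,73),(716,414),(84,415)])
f1=lambda v:np.ravel(proj(cw,st2w(v[:2],v[2],P))-Wp)
r=least_squares(f1,[.62,-.027,-.17]);print("wrist",r.x,r.fun.round(1))
W3=lambda v:np.ravel([proj(cw,st2w(v[:2],v[2],P))-Wp,1.*(proj(ct,st2w(v[:2],v[2],P))-T),proj(cs,st2w(v[:2],v[2],P))-Sx])
r3=least_squares(W3,r.x);print("all",r3.x)
for v in(r.x,r3.x):
  W=lambda p:st2w(v[:2],v[2],p)
  for h in(.008,.014,.02):
    for n,R,u in(("tab",.065,(268,262)),("fin",.067,(341,139)),("stud",.09,(335,115))):
      g=least_squares(lambda a:np.ravel(proj(cw,W(circ(a[1],h,a[0])))-o(u)),[1.4,R]);print(h,n,g.x.round(3))
  Tc=lambda p:(proj(cw,W(p))-[160,40]+.3)*2.66
  print("cap",W(cap),Tc(cap),"bulbtop",Tc(A0+ax*.133),"foot",Tc(A0))
  u=o((688,377)); p=atz(cw,u,.0985);print("bar wrist",p,"top",atz(ct,np.array((604,357))/5+[250,140]-.4,.0985),"sc",atz(cs,np.array((241,68))/3.6+[230,145]-.4,.0985))
  c,sn=np.cos(v[2]),np.sin(v[2]);d=p[:2]-v[:2];print("bar st",c*d[0]+sn*d[1],-sn*d[0]+c*d[1])
E
python3 fit2.py
```

```text
wrist [ 0.62146137 -0.02693205 -0.16966555] [-0.4 -0.3  0.8 -0.4 -0.2  0.4 -0.2  0.7]
all [ 0.62170161 -0.02712131 -0.17022483]
0.008 tab [1.736 0.068]
0.008 fin [0.374 0.061]
0.008 stud [0.34  0.073]
0.014 tab [1.683 0.066]
0.014 fin [0.349 0.063]
0.014 stud [0.32  0.075]
0.02 tab [1.627 0.064]
0.02 fin [0.326 0.066]
0.02 stud [0.301 0.077]
cap [[ 0.5929468  -0.02204715  0.15848212]] [[385.4510583  348.87235717]] bulbtop [[382.16738294 404.41845793]] foot [[392.20655647 235.3636553 ]]
bar wrist [ 0.53843737 -0.17259182  0.0985    ] top [ 0.5425444  -0.16842354  0.0985    ] sc [ 0.53854077 -0.1781422   0.0985    ]
bar st -0.057236835190985824 -0.15758711503903464
0.008 tab [1.741 0.069]
0.008 fin [0.379 0.061]
0.008 stud [0.344 0.072]
0.014 tab [1.688 0.067]
0.014 fin [0.354 0.063]
0.014 stud [0.324 0.074]
0.02 tab [1.633 0.065]
0.02 fin [0.33  0.065]
0.02 stud [0.305 0.077]
cap [[ 0.59318978 -0.02222046  0.15848212]] [[385.73274712 348.27561424]] bulbtop [[382.44984807 403.78483727]] foot [[392.48583081 234.85095974]]
bar wrist [ 0.53843737 -0.17259182  0.0985    ] top [ 0.5425444  -0.16842354  0.0985    ] sc [ 0.53854077 -0.1781422   0.0985    ]
bar st -0.05741752211314759 -0.15747328013208592
```

>>> arm_command(rows=[[[5,9,-30],0.12,-1],[[4,9,-40],0.12,-1],[[0,0,-30],0.1,-1],[[0,0,0],0,-1],[[0,0,0],0,-1]])

```text
t: 2.75
tcp_pos: [0.5943, -0.0214, 0.2497]
tool_rot: [0.997, 0.083, 0.001, 0.0]
force: [0.8, -0.2, 0.2]
finger_gap: 1.001
```

```bash
python3 snap.py wrist w3
```

```text
2.75 [ 0.5943 -0.0214  0.2497] yaw 0.166 [ 0.8 -0.2  0.2] 1.001 [-0.22  0.48  1.5  -0.    1.16  1.18]
```

View pics/w3.png

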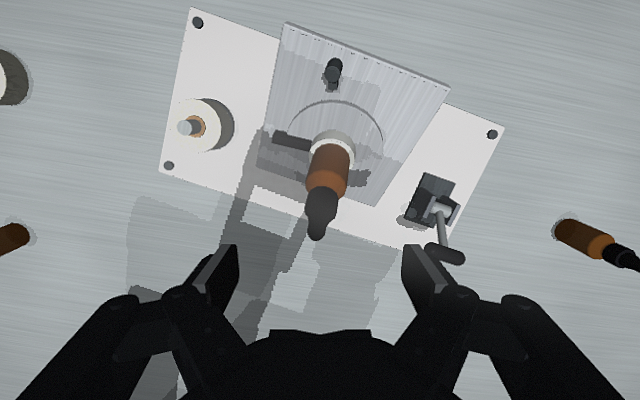

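>>> arm_command(rows=[[[-1,0,-35],0,-1],[[0,0,-35],0,-1],[[0,0,-25],0,-1],[[0,0,0],0,-1]])

```text
t: 3.3
tcp_pos: [0.5922, -0.0206, 0.1531]
tool_rot: [0.996, 0.084, -0.001, -0.0]
force: [0.1, 0.3, 0.6]
finger_gap: 1.001
```

```bash
python3 snap.py wrist w4
```

```text
3.3 [ 0.5922 -0.0206  0.1531] yaw 0.168 [0.1 0.3 0.6] 1.001 [-0.22  0.6   1.6  -0.    0.95  1.18]
```

View pics/w4.png

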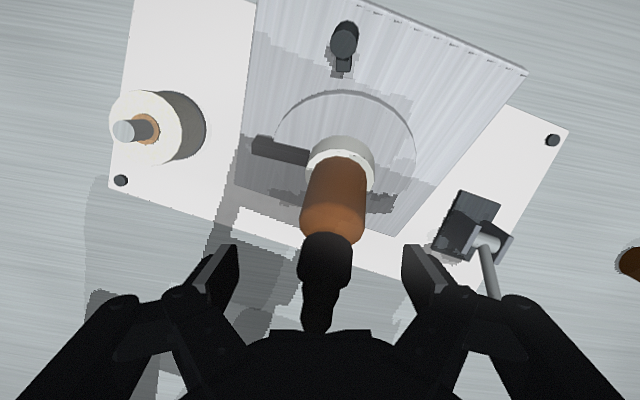

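>>> arm_command(rows=[[[1,-1,0],0,1],[[0,0,0],0,1],[[0,0,0],0,1],[[0,0,0],0,1],[[0,0,0],0,1],[[0,0,0],0,1]], squeeze=40)

```text
t: 4.1
tcp_pos: [0.5945, -0.0233, 0.1551]
tool_rot: [0.996, 0.084, 0.001, 0.002]
force: [-1.2, -2.9, 4.9]
finger_gap: 0.316
```

```bash
python3 snap.py wrist w5
```

```text
4.1 [ 0.5945 -0.0233  0.1551] yaw 0.168 [-1.2 -2.9  4.9] 0.316 [-0.23  0.6   1.59 -0.    0.95  1.18]
```

View pics/w5.png

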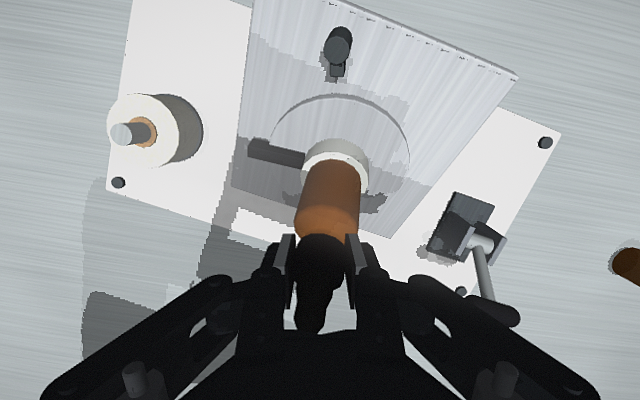

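>>> arm_command(rows=[[[0,0,0],-0.1,1],[[0,0,0],-0.1,1],[[0,0,0],-0.1,1],[[0,0,0],0,1]])

```text
t: 4.65
tcp_pos: [0.5946, -0.0229, 0.155]
tool_rot: [0.998, -0.065, 0.002, 0.001]
force: [-0.7, -5.4, 5.6]
finger_gap: 0.301
```

```bash
python3 snap.py wrist w6
```

```text
4.65 [ 0.5946 -0.0229  0.155 ] yaw -0.13 [-0.7 -5.4  5.6] 0.301 [-0.23  0.6   1.59 -0.    0.95  1.48]
```

View pics/w6.png

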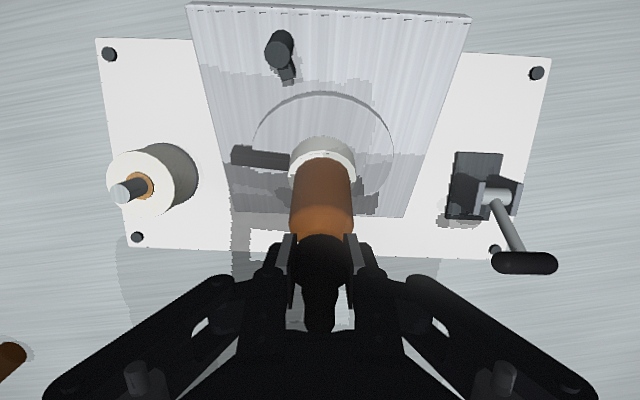

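>>> arm_command(rows=[[[0,0,0],-0.12,1],[[0,0,0],-0.12,1],[[0,0,0],-0.12,1],[[0,0,0],0,1]])

```text
t: 5.2
tcp_pos: [0.5943, -0.0228, 0.1554]
tool_rot: [0.97, -0.242, 0.002, 0.001]
force: [-4.5, -5.6, 8.3]
finger_gap: 0.3
```

```bash
python3 snap.py wrist w7
```

```text
5.2 [ 0.5943 -0.0228  0.1554] yaw -0.489 [-4.5 -5.6  8.3] 0.3 [-0.23  0.6   1.59 -0.    0.95  1.84]
```

View pics/w7.png

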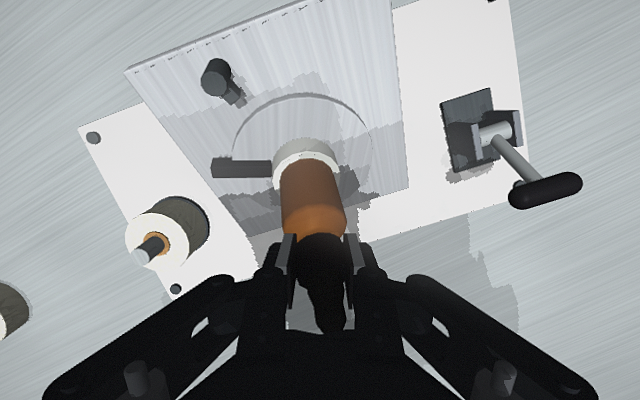

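>>> arm_command(rows=[[[0,0,0],0,-0.5],[[0,0,0],0,-0.5],[[0,0,0],0,-0.5],[[0,0,0],0.16,-0.5],[[0,0,0],0.16,-0.5],[[0,0,0],0.17,-0.5],[[0,0,0],0.17,-0.5],[[0,0,0],0,-0.5]])

```text
t: 6.25
tcp_pos: [0.5934, -0.0212, 0.1531]
tool_rot: [0.997, 0.083, -0.0, -0.0]
force: [-0.0, 0.4, 0.5]
finger_gap: 0.746
```

```bash
python3 snap.py wrist w8
```

```text
6.25 [ 0.5934 -0.0212  0.1531] yaw 0.167 [-0.   0.4  0.5] 0.746 [-0.22  0.6   1.59  0.    0.95  1.18]
```

View pics/w8.png

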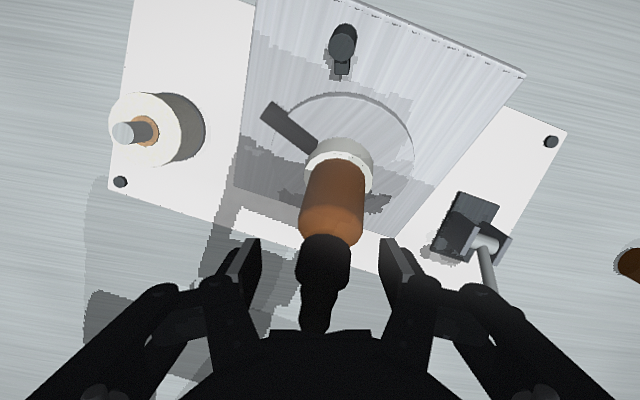

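```bash
cat > ang.py <<'E'
import sys,pickle
from h import *
_,cw=pickle.load(open(f"pics/{sys.argv[1]}.pkl","rb"))
v=[.6217,-.0271,-.1702]
for a in sys.argv[2:]:
    u=np.array(eval(a),float)
    for h in(.014,.02):
        g=least_squares(lambda p:np.ravel(proj(cw,st2w(v[:2],v[2],circ(p[1],h,p[0])))-u),[.6,.066]);print(u,h,g.x.round(3))
E
python3 ang.py w8 "(271,111)" "(341,77)"
python3 - <<'E'
from h import *
crop("pics/w8c.png",cv2.imread("pics/w8.png"),220,10,440,190,3.6)
E
```

```text
[271. 111.] 0.014 [1.172 0.062]
[271. 111.] 0.02 [1.114 0.063]
[341.  77.] 0.014 [0.343 0.065]
[341.  77.] 0.02 [0.335 0.067]
```

View pics/w8c.png

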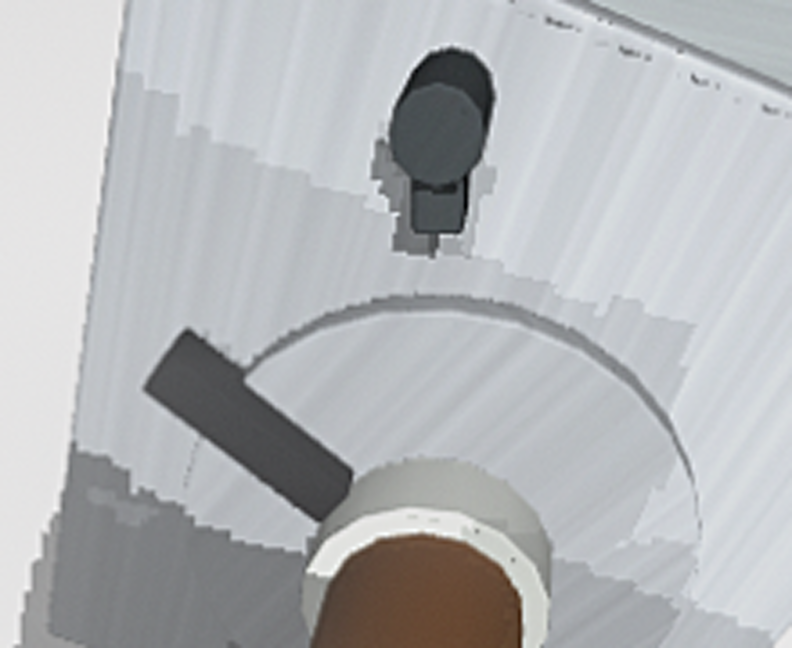

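>>> arm_command(rows=[[[0,-1,2],0,1],[[0,0,0],0,1],[[0,0,0],0,1],[[0,0,0],0,1],[[0,0,0],-0.12,1],[[0,0,0],-0.12,1],[[0,0,0],-0.12,1],[[0,0,0],-0.12,1],[[0,0,0],-0.12,1],[[0,0,0],-0.06,1],[[0,0,0],0,1]])

```text
t: 7.68
tcp_pos: [0.5943, -0.023, 0.156]
tool_rot: [0.97, -0.242, 0.001, -0.0]
force: [-1.7, -5.2, 4.5]
finger_gap: 0.301
```

>>> arm_command(rows=[[[0,0,0],0,-0.5],[[0,0,0],0,-0.5],[[0,0,0],0,-0.5],[[0,0,0],0.16,-0.5],[[0,0,0],0.16,-0.5],[[0,0,0],0,-0.5],[[0,0,0],0,-0.5]])

```text
t: 8.55
tcp_pos: [0.5934, -0.0223, 0.1553]
tool_rot: [0.996, -0.087, -0.0, -0.0]
force: [0.3, -0.5, -0.2]
finger_gap: 0.751
```

```bash
python3 snap.py wrist w9 200 0 420 165 3.6;python3 ang.py w8 "(266.5,109.5)" "(341,74.3)"
```

```text
8.55 [ 0.5934 -0.0223  0.1553] yaw -0.173 [ 0.3 -0.5 -0.2] 0.751 [-0.23  0.6   1.59  0.    0.95  1.52]
[266.5 109.5] 0.014 [1.192 0.065]
[266.5 109.5] 0.02 [1.135 0.065]
[341.   74.3] 0.014 [0.343 0.066]
[341.   74.3] 0.02 [0.335 0.068]
```

View pics/w9c.png

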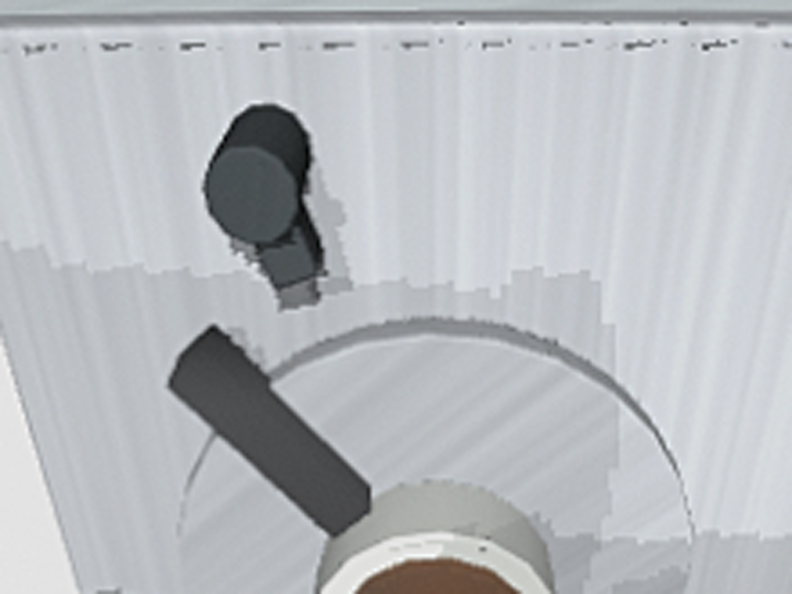

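```bash
python3 ang.py w9 "(253,98.3)" "(282.8,76.4)"
```

```text
[253.   98.3] 0.014 [0.707 0.065]
[253.   98.3] 0.02 [0.663 0.066]
[282.8  76.4] 0.014 [0.347 0.067]
[282.8  76.4] 0.02 [0.325 0.069]
```

>>> arm_command(rows=[[[0,0,0],0.1,-0.5],[[0,0,0],0.1,-0.5],[[0,0,0],0,1],[[0,0,0],0,1],[[0,0,0],0,1],[[0,0,0],0,1],[[0,0,0],-0.1,1],[[0,0,0],-0.1,1],[[0,0,0],-0.1,1],[[0,0,0],-0.1,1],[[0,0,0],0,1]])

```text
t: 9.98
tcp_pos: [0.594, -0.023, 0.1554]
tool_rot: [0.983, -0.184, 0.001, 0.0]
force: [0.5, -4.4, -0.6]
finger_gap: 0.302
```

```bash
python3 snap.py wrist w10 170 0 390 165 3.6
```

```text
9.97 [ 0.594  -0.023   0.1554] yaw -0.37 [ 0.5 -4.4 -0.6] 0.302 [-0.23  0.6   1.59 -0.    0.95  1.71]
```

View pics/w10c.png

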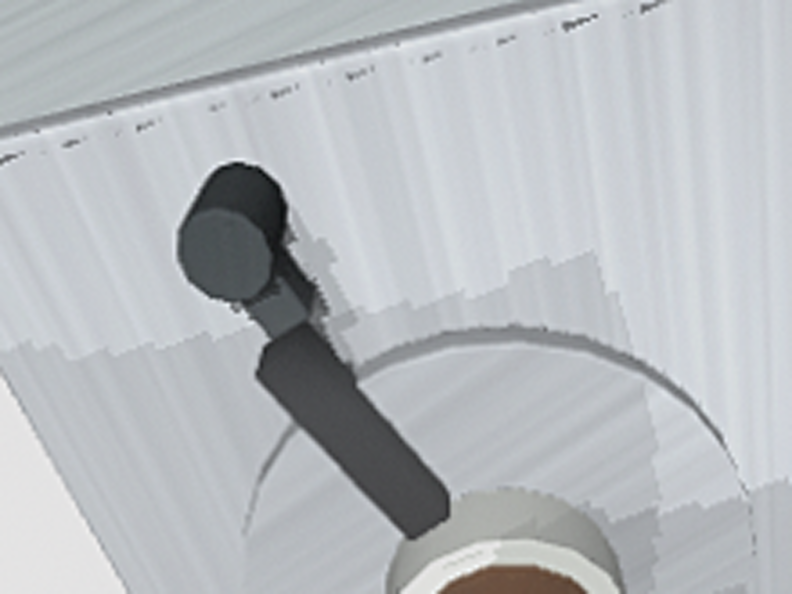

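```bash
python3 ang.py w10 "(248,96.8)" "(250.7,90.8)"
```

```text
[248.   96.8] 0.014 [0.428 0.065]
[248.   96.8] 0.02 [0.393 0.066]
[250.7  90.8] 0.014 [0.369 0.067]
[250.7  90.8] 0.02 [0.339 0.068]
```

>>> arm_command(rows=[[[0,0,0],-0.07,1],[[0,0,0],0,1],[[0,0,0],0,-0.5],[[0,0,0],0,-0.5],[[0,0,0],0,-0.5],[[0,0,0],0.09,-0.5],[[0,0,0],0.09,-0.5],[[0,0,0],0.09,-0.5],[[0,0,0],0,-0.5],[[0,0,0],0,-0.5]])

```text
t: 11.28
tcp_pos: [0.5935, -0.0223, 0.1554]
tool_rot: [0.996, -0.086, 0.0, -0.0]
force: [0.8, 0.2, 0.4]
finger_gap: 0.743
```

```bash
python3 snap.py wrist w11 220 0 380 120 5
```

```text
11.28 [ 0.5935 -0.0223  0.1554] yaw -0.172 [0.8 0.2 0.4] 0.743 [-0.23  0.6   1.59  0.    0.95  1.52]
```

View pics/w11c.png

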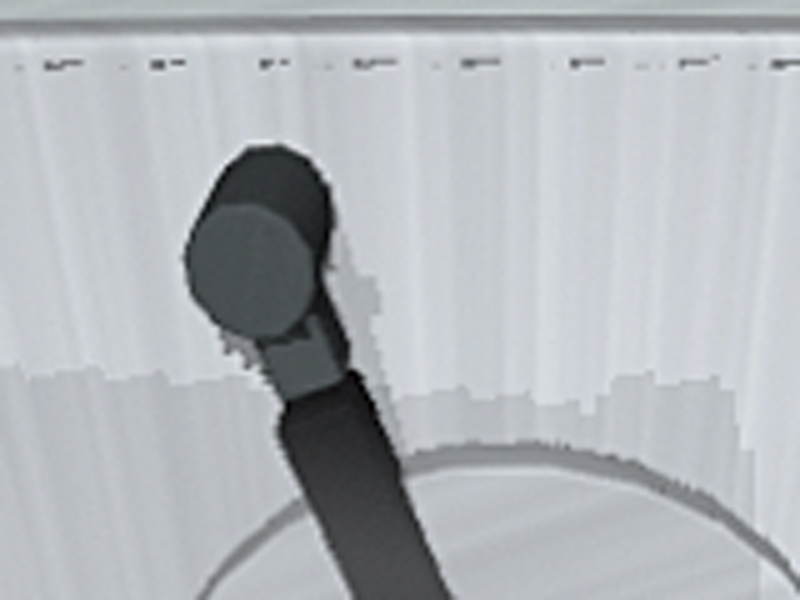

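>>> arm_command(rows=[[[0,0,0],0,-1],[[0,0,30],0,-1],[[0,0,40],0,-1],[[0,0,40],0,-1],[[6,30,30],0,-1],[[6,42,0],0,-1],[[0,0,0],0,-1],[[0,0,0],0,-1],[[0,0,0],0,-1]])

```text
t: 12.45
tcp_pos: [0.6053, 0.0487, 0.295]
tool_rot: [0.996, -0.086, -0.0, 0.0]
force: [-0.6, -0.2, 0.1]
finger_gap: 0.997
```

```bash
python3 snap.py wrist w12 280 0 440 120 5; python3 - <<'E'
from h import *
import pickle
_,c=pickle.load(open("pics/w12.pkl","rb"));C=-np.array(c["R"]).T@c["t"]
v=[.6217,-.0271,-.1702];d=C[:2]-v[:2];cc,ss=np.cos(v[2]),np.sin(v[2])
S_=np.array([cc*d[0]+ss*d[1],-ss*d[0]+cc*d[1],C[2]])-A0;print("cam angle",np.arctan2(S_[1],S_@up))
E
```

```text
12.45 [0.6053 0.0487 0.295 ] yaw -0.172 [-0.6 -0.2  0.1] 0.997 [-0.1   0.45  1.42 -0.    1.28  1.64]
cam angle 0.37084680184965824
```

View pics/w12.png

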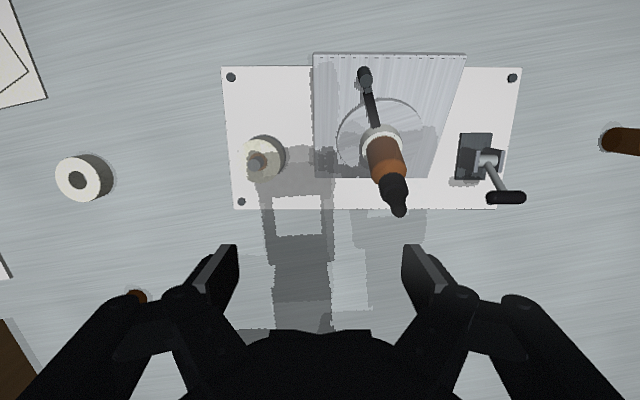

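```bash
python3 - <<'E'
from h import *
crop("pics/w12d.png",cv2.imread("pics/w12.png"),330,50,430,150,6)
E
```

```text
(no output)
```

View pics/w12d.png

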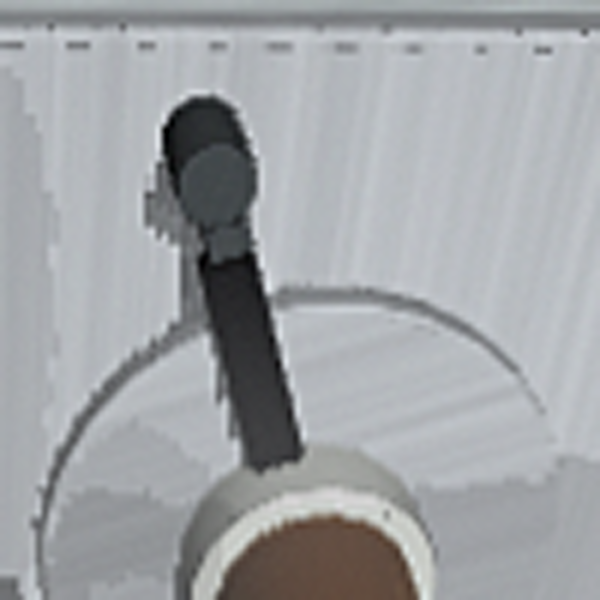

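```bash
python3 - <<'E'
from h import *
import pickle
v=[.6217,-.0271,-.1702];cc,ss=np.cos(v[2]),np.sin(v[2])
R=[]
from station import manip
ct,cs=manip.get_calibration("top"),manip.get_calibration("scene")
R.append((ct,np.array((604,357))/5+[250,140]-.4));R.append((cs,np.array((241,68))/3.6+[230,145]-.4))
for n,u in(("w2",np.array((688,377))/2.66+[160,40]-.3),("w3",(446,254)),("w6",(525,263)),("w7",(546,190)),("w12",(506,197))):
    R.append((pickle.load(open(f"pics/{n}.pkl","rb"))[1],u))
f=lambda X:np.ravel([proj(c,X)[0]-u for c,u in R])
g=least_squares(f,[.54,-.17,.1],loss="soft_l1");print(g.x,f(g.x).round(1))
d=g.x[:2]-v[:2];print(cc*d[0]+ss*d[1],-ss*d[0]+cc*d[1])
E
```

```text
[ 0.54120054 -0.1701391   0.10700429] [ 0.8 -0.   0.4 -0.4  0.2 -0.1 -1.1 -0.2  0.5  0.  -0.3  0.1  0.3 -0.2]
-0.05510842567894124 -0.15460727144055889
```

>>> arm_command(rows=[[[-23,-42,0],0,1],[[-23,-42,0],0,1],[[-23,-42,0],0,1],[[-23,-42,0],0,1],[[-22,-43,0],0,1],[[0,0,-45],0,1],[[0,0,-45],0,1],[[0,0,0],0,1],[[0,0,0],0,1]])

```text
t: 13.62
tcp_pos: [0.4923, -0.1622, 0.2065]
tool_rot: [0.996, -0.086, 0.001, 0.0]
force: [-0.1, 0.1, 0.8]
finger_gap: 0.001
```

```bash
python3 snap.py wrist w13
```

```text
13.62 [ 0.4923 -0.1622  0.2065] yaw -0.172 [-0.1  0.1  0.8] 0.001 [-0.53  0.43  1.74 -0.    0.97  1.21]
```

View pics/w13.png

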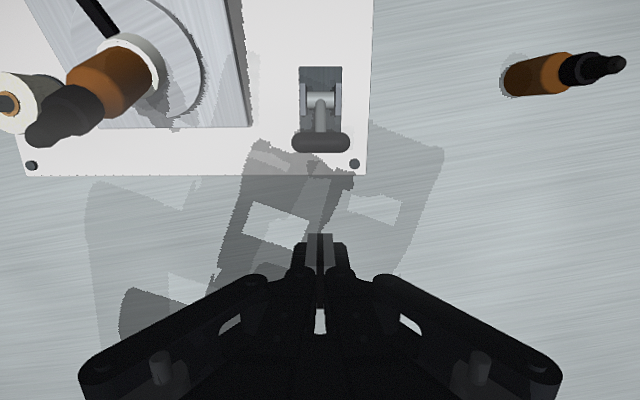

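>>> arm_command(rows=[[[0,0,-54],0,1],[[0,0,-54],0,1],[[0,0,0],0,1],[[14.8,-2.5,0],0,1],[[10,-1.7,0],0,1],[[10,-1.7,0],0,1],[[10,-1.7,0],0,1],[[10,-1.7,0],0,1],[[0,0,0],0,1]])

```text
t: 14.8
tcp_pos: [0.5482, -0.1714, 0.0976]
tool_rot: [0.996, -0.085, 0.002, 0.001]
force: [-0.1, -0.4, -0.4]
finger_gap: 0.003
```

```bash
python3 snap.py wrist w14
```

```text
14.8 [ 0.5482 -0.1714  0.0976] yaw -0.171 [-0.1 -0.4 -0.4] 0.003 [-0.5   0.66  1.68  0.    0.8   1.24]
```

View pics/w14.png

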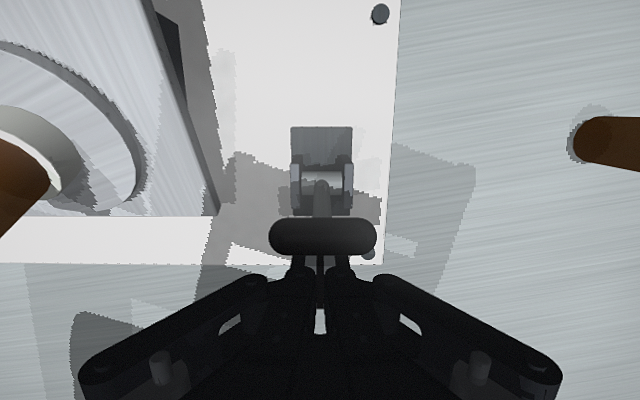

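>>> arm_command(rows=[[[10,-1.7,0],0,1],[[10,-1.7,0],0,1],[[10,-1.7,0],0,1],[[8,-1.4,0],0,1],[[0,0,0],0,1]])

```text
t: 15.48
tcp_pos: [0.5857, -0.1776, 0.0974]
tool_rot: [0.996, -0.085, 0.001, 0.0]
force: [0.0, 0.6, -0.2]
finger_gap: 0.001
```

```bash
python3 snap.py wrist w15
```

```text
15.47 [ 0.5857 -0.1776  0.0974] yaw -0.171 [ 0.   0.6 -0.2] 0.001 [-0.48  0.7   1.58  0.    0.86  1.26]
```

View pics/w15.png

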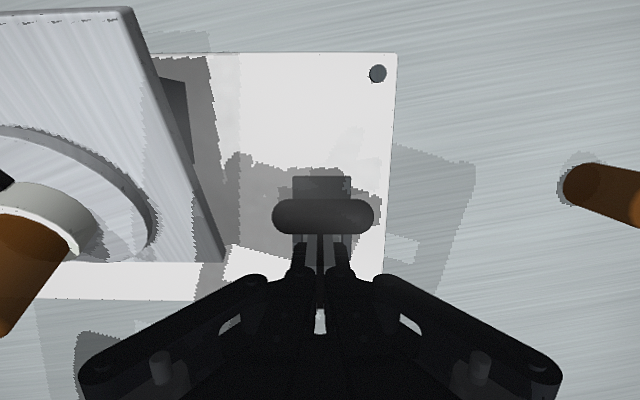

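Lever is past vertical; continuing in small steps towards the stop, watching force.

>>> arm_command(rows=[[[5,-0.8,0],0,1],[[5,-0.8,0],0,1],[[0,0,0],0,1]])

```text
t: 15.9
tcp_pos: [0.594, -0.1787, 0.0974]
tool_rot: [0.996, -0.085, -0.001, -0.0]
force: [-4.2, 2.0, 0.5]
finger_gap: 0.002
```

>>> arm_command(rows=[[[4,-0.7,0],0,1],[[0,0,0],0,1]])

```text
t: 16.15
tcp_pos: [0.5945, -0.1787, 0.0972]
tool_rot: [0.996, -0.085, -0.005, -0.001]
force: [-10.8, 0.0, 6.4]
finger_gap: 0.0
```

>>> arm_command(rows=[[[4,-0.7,0],0,1],[[0,0,0],0,1]])

```text
t: 16.4
tcp_pos: [0.5949, -0.1787, 0.097]
tool_rot: [0.996, -0.085, -0.009, -0.001]
force: [-15.5, 0.1, 10.1]
finger_gap: 0.001
```

```bash
python3 snap.py wrist w16
```

```text
16.4 [ 0.5949 -0.1787  0.097 ] yaw -0.17 [-15.5   0.1  10.1] 0.001 [-0.47  0.71  1.54 -0.01  0.9   1.27]
```

View pics/w16.png

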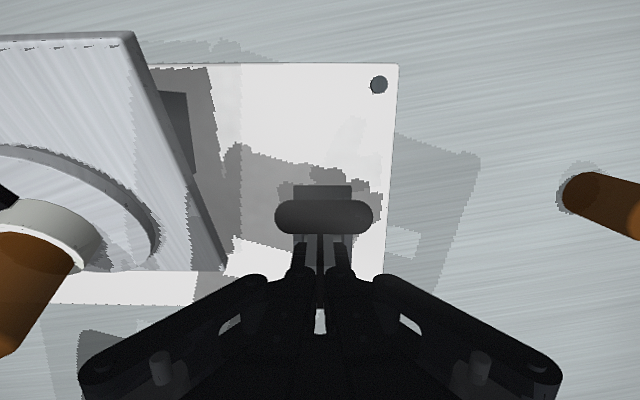

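>>> arm_command(rows=[[[-15,2.5,0],0,1],[[-30,5,0],0,1],[[-20,3,30],0,1],[[0,0,50],0,1],[[0,0,55],0,1],[[0,0,55],0,1],[[25,45,20],0,-1],[[25,45,0],0,-1],[[25,45,0],0,-1],[[10,45,0],0,-1],[[0,0,0],0,-1],[[0,0,0],0,-1]])

```text
t: 17.95
tcp_pos: [0.6229, 0.01, 0.3077]
tool_rot: [0.996, -0.085, 0.001, 0.0]
force: [0.2, -0.1, -0.2]
finger_gap: 1.0
```

```bash
python3 snap.py wrist w17 280 0 560 210 2.8;python3 - <<'E'
from h import *
crop("pics/w17d.png",cv2.imread("pics/w17.png"),320,30,440,150,5)
E
```

```text
17.95 [0.6229 0.01   0.3077] yaw -0.171 [ 0.2 -0.1 -0.2] 1.0 [-0.16  0.46  1.36 -0.    1.32  1.58]
```

View pics/w17.png

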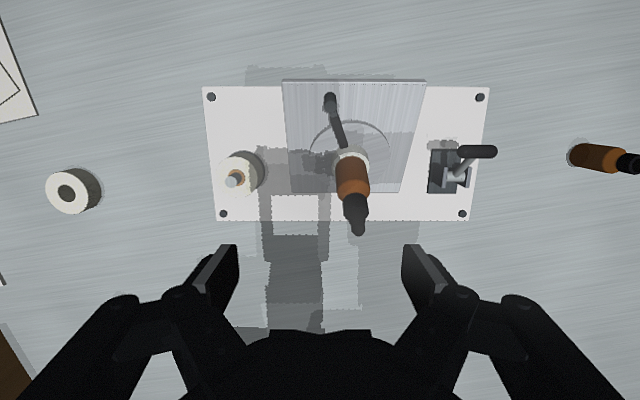

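View pics/w17d.png

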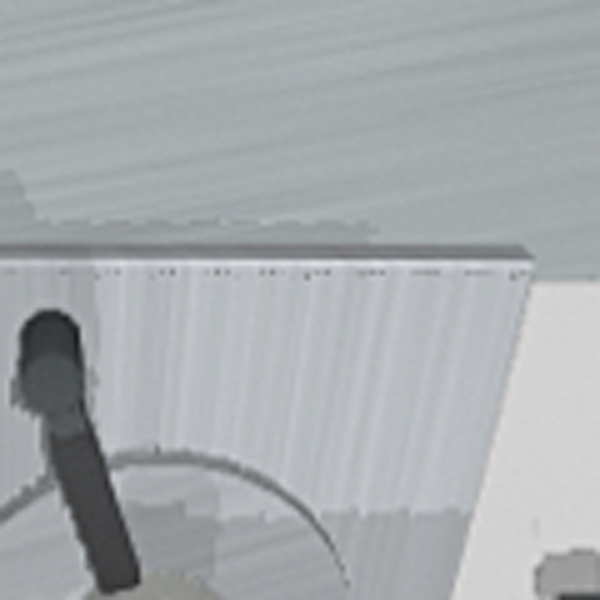

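>>> arm_command(rows=[[[16,16,0],0,-1],[[15,16,-27],0,-1],[[0,0,-30],0,-1],[[0,0,0],0,-1],[[0,0,0],0,-1],[[0,0,0],0,-1]])

```text
t: 18.75
tcp_pos: [0.6542, 0.0415, 0.2523]
tool_rot: [0.996, -0.086, 0.002, 0.0]
force: [0.3, -0.1, 0.9]
finger_gap: 1.001
```

```bash
python3 snap.py wrist w18 270 70 420 190 5; python3 - <<'E'
from h import *
import pickle
_,c=pickle.load(open("pics/w18.pkl","rb"));C=-np.array(c["R"]).T@c["t"]
v=[.6217,-.0271,-.1702];d=C[:2]-v[:2];cc,ss=np.cos(v[2]),np.sin(v[2])
S_=np.array([cc*d[0]+ss*d[1],-ss*d[0]+cc*d[1],C[2]])-A0;print("cam angle",np.arctan2(S_[1],S_@up))
_,c=pickle.load(open("pics/w17.pkl","rb"))
for z in(.0905,.0985,.1065):
  p=atz(c,(477,152),z);d=p[:2]-v[:2];print(z,cc*d[0]+ss*d[1],-ss*d[0]+cc*d[1])
E
```

```text
18.75 [0.6542 0.0415 0.2523] yaw -0.172 [ 0.3 -0.1  0.9] 1.001 [-0.11  0.56  1.34 -0.    1.24  1.64]
cam angle 0.3365008679141825
0.0905 0.02015489245094903 -0.16089617839898238
0.0985 0.021262967222958513 -0.15635692032614057
0.1065 0.022371041994967897 -0.15181766225329885
```

View pics/w18.png

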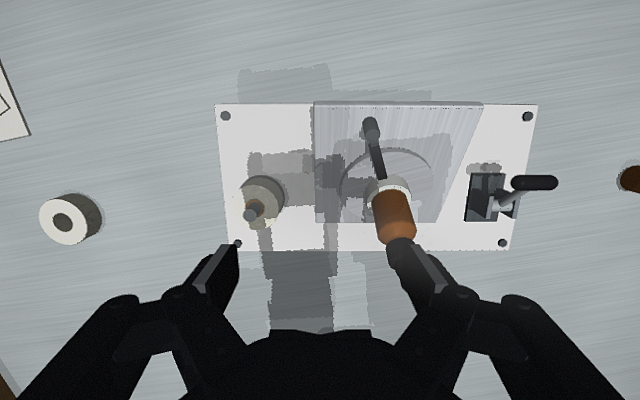

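View pics/w18c.png

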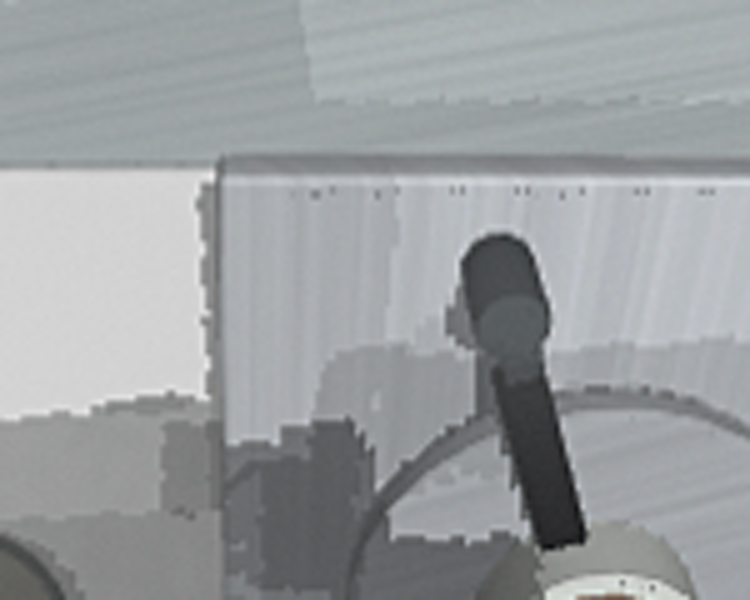

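```bash
python3 - <<'E'
from h import *
crop("pics/w18e.png",cv2.imread("pics/w18.png"),345,105,405,185,9)
crop("pics/w17e.png",cv2.imread("pics/w17.png"),310,85,370,165,9)
E
for h in "(514,328)" "(520,375)" "(541,457)" "(563,540)";do python3 - "$h" <<'E'
import sys
from h import *
import pickle
_,c=pickle.load(open("pics/w18.pkl","rb"));v=[.6217,-.0271,-.1702]
u=np.array(eval(sys.argv[1]))/5+[270,70]-.4
for hh in(.014,.024):
    g=least_squares(lambda p:np.ravel(proj(c,st2w(v[:2],v[2],circ(p[1],hh,p[0])))-u),[.3,.066]);print(sys.argv[1],hh,g.x.round(4))
E
done
```

```text
(514,328) 0.014 [0.3308 0.0759]
(514,328) 0.024 [0.3315 0.0824]
(520,375) 0.014 [0.3468 0.0651]
(520,375) 0.024 [0.3454 0.0721]
(541,457) 0.014 [0.3523 0.0442]
(541,457) 0.024 [0.3493 0.0521]
(563,540) 0.014 [0.3635 0.0208]
(563,540) 0.024 [0.3546 0.0297]
```

View pics/w18e.png

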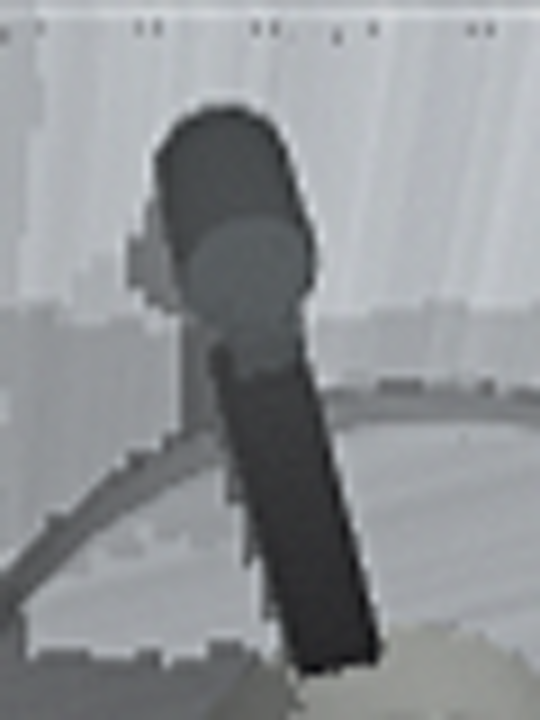

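View pics/w17e.png

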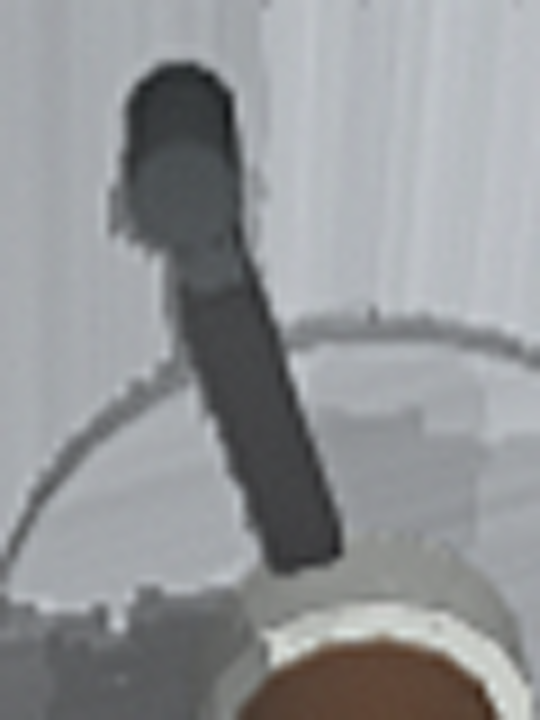

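>>> arm_command(rows=[[[0,0,40],0,-1],[[0,0,40],0,-1],[[0,0,0],0,-1],[[0,0,0],0,-1],[[0,0,0],0,-1]])

```text
t: 19.42
tcp_pos: [0.6524, 0.0423, 0.3289]
tool_rot: [0.996, -0.086, -0.002, -0.0]
force: [-0.9, -0.7, 0.2]
finger_gap: 0.999
```

```bash
python3 - <<'E'
from station import manip
print(manip.sense()["force"], manip.sign_off())
E
```

```text
the job is handed in; nothing more can be done
[-0.91880254 -0.69687255  0.15610303] None
```

The tab is turned to the index finger and the lock lever is at its stop. The tab still sits about 0.5–1° (0.4–1.2 mm at its tip) counter-clockwise of dead centre.

- **Turning:** I turned the bottle clockwise by its collar in three grip-and-turn strokes, taking the tab from about 1.68 rad to about 0.35 rad. The index finger stands at about 0.33 to 0.35 rad.
- **Lever:** I pushed it with closed fingers, away from the robot, until the force climbed to about 18 N without further movement. Its cross bar ended at station x ≈ +21 mm. That fits the 1.4 rad stop, assuming the pivot is at x ≈ -21 mm, which I worked out from where the bar started and ended.
- **Tab alignment:** All the checks after the last turn showed the tab slightly counter-clockwise. The last one, a picture taken in line with tab and finger after locking, put tab and finger at 0.347 and 0.331 rad. I judged this to be within measuring error and did not regrip after locking, so as to keep the order you asked for.
- **Everything else:** I never touched the index finger, the loose bottles or the paper roll. I handed the job in at about 19.4 s, with the gripper open, well above the bottle and touching nothing.

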